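# Uncouple the nozzle plug from the air pump

## Robot

A 7-joint arm with a two-finger parallel gripper is mounted at the origin on the work surface. World frame = base frame: x ahead of the robot, y to its left, z up, the work surface at z = 0. Lengths are in m, angles in rad, forces in N, time in s.
With the tool pointing down it reaches from about 0.4 to 0.85 m from the base axis. Payload 10.4 kg.
Tool frame: the origin (TCP) lies between the finger pads; the fingertips stand 22 mm ahead of it and the grasp point (between the pads) lies 3 mm ahead of it; z points along the fingers, y is the line along which they close (so a half turn about z gives the same grasp; the last joint's range is limited). The gripper opens to 85 mm and grips with 20 to 120 N. Pads are 22 mm wide; open, the fingers measure 114 mm over their backs; the gripper's body (76 mm by 85 mm) begins 54 mm behind the grasp point. The pads swing forward as they close: fully open they stand 13 mm farther back than shut.
Start: joints at [-1.302, 0.332, -0.065, 1.46, 0.022, 1.35, -0.088], TCP at [0.18, 0.599, 0.253] pointing down, gripper open.
Joint ranges: [-2.6, 2.6], [-0.5, 2.12], [-1.47, 1.34], [0.16, 2.42], [-1.27, 4.41], [0.06, 2.06], [-2.6, 2.6]. Speed limits (rad/s): [2.22, 2.22, 2.79, 2.79, 3.14, 3.14, 3.14].

## Interface

Orientations are given as a unit quaternion [x, y, z, w].
In Python, from workcell import manip, camera, ticket, boxes_of, outline_of gives the robot as it stands.
- The arm moves only by the tool carry_out, never from a script. Its argument "deltas" is a list of rows, each a list of 5 numbers: the shift along the tool's x, y, z as a fraction of full scale, then the turn about the tool's z as a fraction of full scale, then the opening, from -1 (shut) to 1 (fully open), so that 0 is half open. In form: [[tx, ty, tz, spin, gripper], ...]. A call has 1 to 20 rows; each row is the pose to reach, as a shift and turn from the pose commanded when the call began, along the tool's axes at that moment; what a row does not reach only later rows make up. Full scale, the value 1, is 150 mm for a shift and 30 degrees for a turn. A row lasts 1/8 s, in which the tool goes at most 62.5 mm and 10.7 degrees, less where a joint would pass 70% of its speed; a pose out of reach is approached as far as the arm can. A call with a number of a shift or a turn outside -1 to 1 is refused whole. A call with a gripper value outside its range is refused whole. The fingers move at their own pace and stop on an object; "force" is the grip in N (left out, the last holds). Time passes only in rows, so rows that repeat a pose let the fingers close. It gives the time, the measured TCP pose, the force, the opening and the grip force at its end, in the units of the state.
- manip.get_obs(): the state, without advancing time (a new reading comes with each control period).
- camera(name): name is "scene" or "top" or "wrist"; returns a dict with "img" (420x560x3 uint8, red, green, blue), "depth" (420x560 float32, m along the optical axis (not along the pixel's ray), 0 where there is no reading), "vertical_fov" (degrees; the focal length in pixels is half the picture's height over the tangent of half this angle, whatever the lens; pixels are square), "cx", "cy" (the principal point, pixels), "R" (3x3) and "t" (3): a world point X has camera coordinates R X + t. Camera axes: x right, y down, z forward; pixel columns grow to the right and rows downward; lengths in m; the calibration is good to about 2 mm. A picture is of the moment at which its call begins.
- ticket.hand_in(): hands the job in; it is judged then, once.
Trained networks look in a picture, given as the dict that the camera call returned (one of the last four; its "shot" number tells which), for a name from the list of things; names that differ only in an ending like _2 or _b are one class to them, and where a whole thing is asked for, a point or a joint stands for the part that bears it (a point fixed in the world has none). Each returns a list of dicts, best first, with "conf" (0 to 1); they miss things now and then, are a little off and sometimes report something else, mostly with a low value. They report only what shows in the picture. A call takes as long as a camera call. They do not tell look-alikes from the thing itself.
- boxes_of(query, picture): "position" ([x, y, z] in m, in world coordinates, good to about 4 mm: the middle of the surface that is visible of it).
- outline_of(query, picture): "region" (420x560 bool, what is visible of it).
The state is a dict: "clock": time; "joint_pos": joint angles; "joint_velocities": joint speeds; "tau": joint torques, N m; "position": TCP position; "ee_rot": TCP orientation; "ft_force": force on the tool from outside, world axes, zero at the start; "torque": the same for the moment, N m; "grip_width": opening from 0.0 (shut) to 1.0 (fully open); "grasp_force": force on a finger pad.
Only numpy, scipy, OpenCV 4.12 (cv2) and the standard library are available. Lean on these libraries where they do the work, as an engineer would, in place of code of your own. Each camera call takes 0.05 s, during which the arm holds its last target. There are 200 camera calls.

## Task

Take the brass nozzle plug out of the quick coupling on top of the air pump: turn the sprung sleeve until its notch finds the locking pin, draw the sleeve back to free the plug, pull the plug out so that the sleeve snaps forward, and put the plug down in the trinket dish. Feel for the notch with light pushes and do not force the sleeve against its pin or haul on the plug while it is locked; set the plug down gently in the dish and leave the other things where they are.

Things in the scene. Friction and masses are not known exactly. Their poses are not given: they have to be found in the camera images.
- pump: grey cordless air pump, a box 150 (its x) x 240 (its y) x 115 mm, too heavy to move. Origin under its centre, x away from its gauge and switch, z up. A quick coupling stands upright on top at x = -15, y = -60 mm. A carrying handle arches over the top from y = 22 to 108 mm, 158 mm high; a battery pack at the back reaches x = 110 mm
- sleeve (a joint): how far the coupling's sprung sleeve is drawn back (down), in m: 0 forward, 0.008 at its end stop; 6 N starts it, 11 N at the stop. Locked, it goes 1.6 mm and its lower edge meets the pin. From 5 to 6.5 mm it frees the plug, which jumps up about 5.5 mm and then keeps the sleeve about 6 mm back when let go; once the plug is pulled out the sleeve snaps forward
- sleeve_front (a point): centre of the sleeve's upper edge, on the coupling's axis, 173 mm above the table when forward; moves with the sleeve but does not turn with it. The sleeve is a knurled steel tube 30 mm across and 34 mm long, to be pinched on its upper 24 mm. It turns easily, but when down the notch walls stop it at the pin
- mouth (a point): centre of the mouth of the coupling's fixed upright bore, 1 mm above sleeve_front when the sleeve is forward; the nose around it is 21 mm across
- lock_pin: fixed key pin, 2.6 mm wide, out of the coupling towards the pump's +x; origin on the axis, 37.1 mm below sleeve_front at rest. The sleeve goes down only with the notch in its lower edge (5 mm wide) over the pin, within 6 degrees. At the start the notch is 21 to 79 degrees anticlockwise of the pin seen from above, not measured: turn the sleeve clockwise, feeling with pushes of 10 to 15 N
- plug: loose brass plug nipple with stub nozzle, 50 mm tall, 40 to 75 g, upright in the coupling. Origin at its lower end, z up. From there: land 12 mm across to 9 mm, groove to 15, shank 12 mm across to 32, hexagon 17 mm across flats 32 to 42, nozzle 12 to 8 mm across to 50. Its lower end starts 24 mm below the mouth. Flats face its +x, -x and every 60 degrees. Freed, 1 to 4 N pull it out
- plug_hex (a point): centre of the plug's hexagon, 37 mm above its lower end
- plug_mid (a point): point on the plug's axis 27 mm above its lower end
- dish: round white ceramic trinket dish, loose, 280 g, 124 mm across the rim, 24 mm tall, inside floor about 70 mm across and 6 mm above the table, sides sloping out; origin under its centre
- dish_in (a point): centre of the dish's inner floor
- timer: bystander: white egg-shaped kitchen timer, 59 mm across, 64 mm tall, standing upright; origin under its centre
- rack: bystander: wooden coaster rack, 100 x 66 mm, 62 mm tall, with three slots; origin under its centre
- coaster0: bystander: square grey plastic coaster, 92 x 92 x 4.5 mm, standing on edge in a slot of the rack; origin at the middle of its lower edge
- coaster1: bystander: like coaster0, in the middle slot
- coaster2: bystander: like coaster0, in the third slot
- shoehorn: bystander: folded steel shoehorn lying flat, 150 x 34 x 8 mm, along its x; origin under its centre
- torch: bystander: grey plastic torch lying down, 150 mm long along its x, 42 mm across its head; origin under its middle
- padlock: bystander: brass padlock lying flat, 62 x 44 x 20 mm; origin under its body
- tyre_gauge: bystander: pocket tyre gauge lying flat, black round dial 52 mm across, 20 mm thick, with a steel stem 36 mm long along its +x; origin under the dial
There are look-alikes about, which are no part of the job. Of the things like the dish, leave any that is green, red or turquoise; of the rest the smaller one is meant.

How it is judged:
By the outcome, as a careful person would: the job done as asked, in the order asked, and still so for the second after the job is handed in, with the robot touching nothing.
It also fails if it takes over 67 s, if anything falls off the work surface, if the arm or the gripper's body presses on something with over 40 N, if the wrist force passes 120 N, or if a joint passes its speed limit or range.

## Working session

There is one attempt and no reset: what is moved stays moved. The work goes in short steps, Python scripts to look and compute and a tool call to move; the robot and the scene stay as the last step left them, time stands still between calls to the robot, and variables do not carry over. Pictures are saved under pics/ and viewed, at most 10 in all, crops included, and the job is handed in when it is done.

Besides the shell and the picture viewer there is one more tool, called after ">>>" by a JSON object that holds its "name" and its "arguments", one argument or row to a line. carry_out: Moves the arm, as the interface text tells. Its arguments: {"type":"object","properties":{"deltas":{"type":"array","items":{"type":"array","items":{"type":"number"}}},"force":{"type":"number"}},"required":["deltas"]}

```bash
mkdir -p pics; ls; cat > h.py <<'E'
import numpy as np, cv2
from workcell import manip, camera, ticket, boxes_of, outline_of
def K(p):
    f=210/np.tan(np.radians(p["vertical_fov"]/2)); return f,p["cx"],p["cy"]
def cloud(p):
    f,cx,cy=K(p); v,u=np.mgrid[:420,:560]; d=p["depth"]
    c=np.stack([(u-cx)/f*d,(v-cy)/f*d,d],-1)
    return (c-p["t"])@p["R"]
def save(p,n): cv2.imwrite(f"pics/{n}.png",p["img"][...,::-1])
E
python3 - <<'E'
from h import *
o=manip.get_obs(); print({k:np.round(v,3) for k,v in o.items()})
ps={n:camera(n) for n in("scene","top")}
cv2.imwrite("pics/a.png",cv2.resize(np.vstack([ps["scene"]["img"],ps["top"]["img"]])[...,::-1],None,fx=.71,fy=.71))
for n,p in ps.items():
  for q in("pump","sleeve","plug","dish","timer","rack","lock_pin"):
    for b in boxes_of(q,p)[:4]: print(n,q,np.round(b["position"],3),round(b["conf"],2))
E
```

```text
pics
{'clock': np.float64(0.0), 'joint_pos': array([-1.302,  0.333, -0.065,  1.461,  0.022,  1.35 , -0.089]), 'joint_velocities': array([-0.   ,  0.   ,  0.   ,  0.   , -0.001, -0.   , -0.001]), 'tau': array([ 1.0000e-03, -6.2545e+01,  5.0000e-02, -3.9161e+01,  1.6000e-02,
        1.0000e-02,  0.0000e+00]), 'position': array([0.18 , 0.598, 0.253]), 'ee_rot': array([ 0.145,  0.989, -0.001, -0.   ]), 'ft_force': array([-0.192,  1.184, -0.125]), 'torque': array([0.004, 0.042, 0.049]), 'grasp_force': np.float64(0.0), 'grip_width': np.float64(1.0)}
scene pump [0.593 0.039 0.115] 0.89
scene pump [0.424 0.314 0.013] 0.42
scene sleeve [ 0.574 -0.034  0.163] 0.69
scene dish [0.427 0.312 0.009] 0.77
scene dish [0.311 0.151 0.013] 0.69
scene dish [0.6   0.439 0.013] 0.64
scene dish [0.252 0.328 0.009] 0.64
scene timer [ 0.499 -0.305  0.042] 0.56
scene rack [0.756 0.298 0.022] 0.76
scene rack [0.727 0.273 0.08 ] 0.52
scene lock_pin [ 0.501 -0.304  0.041] 0.35
top dish [ 0.341 -0.213  0.01 ] 0.89
top dish [0.615 0.444 0.013] 0.85
top dish [0.439 0.314 0.01 ] 0.81
top dish [0.321 0.154 0.012] 0.8
top timer [ 0.486 -0.309  0.052] 0.87
top timer [ 0.561 -0.044  0.192] 0.22
top rack [0.684 0.271 0.022] 0.81
top lock_pin [ 0.692 -0.263  0.019] 0.51
```

View pics/a.png

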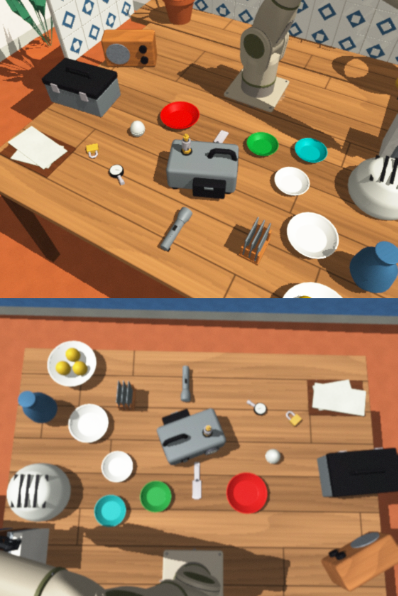

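```bash
python3 - <<'E'
from h import *
for n in("top","scene"):
  p=camera(n); X=cloud(p)
  for b in outline_of("dish",p):
    m=b["region"]&(p["depth"]>0); P=X[m]; r=P[P[:,2]>P[:,2].max()-.008]
    c,R=cv2.minEnclosingCircle(r[:,:2].astype(np.float32))
    print(n,"dish",round(b["conf"],2),np.round(c,3),round(R,3),np.round(P[:,2].max(),3),np.median(p["img"][m],0), m.sum())
  for z0,z1 in((.168,.178),(.178,.19),(.19,.215)):
    m=(p["depth"]>0)&(X[...,2]>z0)&(X[...,2]<z1)&(abs(X[...,0]-.565)<.04)&(abs(X[...,1]+.04)<.04)
    P=X[m]
    if len(P): print(n,z0,len(P),P.min(0).round(3),P.max(0).round(3),np.median(P,0).round(4))
  m=(p["depth"]>0)&(abs(X[...,2]-.115)<.004)&(abs(X[...,0]-.6)<.2)&(abs(X[...,1])<.2)
  print(n,"pump top",cv2.minAreaRect(X[m][:,:2].astype(np.float32)))
  m=(p["depth"]>0)&(abs(X[...,2]-.155)<.006)&(abs(X[...,0]-.6)<.2)&(abs(X[...,1])<.25)
  print(n,"z155",cv2.minAreaRect(X[m][:,:2].astype(np.float32)))
E
```

```text
top dish 0.95 [0.436 0.31 ] 0.061 0.031 [251. 252. 250.] 1392
top dish 0.79 [0.262 0.327] 0.061 0.03 [ 54. 194. 192.] 1546
top dish 0.77 [0.611 0.436] 0.08 0.038 [251. 251. 250.] 2264
top dish 0.76 [0.321 0.152] 0.061 0.032 [ 59. 174.  80.] 1539
top dish 0.58 [ 0.34  -0.207] 0.081 0.04 [230.  42.  40.] 2687
top dish 0.23 [0.721 0.284] 0.052 0.073 [98. 64. 42.] 345
top 0.168 58 [ 0.548 -0.06   0.169] [ 0.576 -0.031  0.178] [ 0.557  -0.0415  0.1734]
top 0.178 10 [ 0.554 -0.053  0.184] [ 0.571 -0.038  0.19 ] [ 0.5592 -0.047   0.1884]
top 0.19 32 [ 0.554 -0.053  0.19 ] [ 0.57  -0.038  0.206] [ 0.561  -0.0441  0.1951]
top pump top ((0.5530136227607727, 0.015932545065879822), (0.1446112096309662, 0.23326075077056885), 22.255327224731445)
top z155 ((0.5410382747650146, 0.03154844045639038), (0.025623565539717674, 0.1743047684431076), 13.713045120239258)
scene dish 0.9 [0.262 0.329] 0.062 0.029 [  0. 197. 190.] 1182
scene dish 0.85 [ 0.339 -0.207] 0.083 0.036 [239.  10.   4.] 1649
scene dish 0.81 [0.611 0.439] 0.081 0.036 [253. 252. 249.] 3596
scene dish 0.75 [0.321 0.153] 0.063 0.029 [ 19. 179.  57.] 1165
scene dish 0.71 [0.437 0.312] 0.062 0.028 [253. 252. 249.] 1501
scene dish 0.45 [0.47  0.032] 0.003 0.113 [225. 216. 213.] 228
scene 0.168 76 [ 0.549 -0.06   0.168] [ 0.578 -0.029  0.177] [ 0.5669 -0.0398  0.1724]
scene 0.178 24 [ 0.56  -0.054  0.181] [ 0.573 -0.036  0.19 ] [ 0.5665 -0.042   0.1867]
scene 0.19 34 [ 0.555 -0.053  0.19 ] [ 0.572 -0.036  0.201] [ 0.5638 -0.0431  0.1942]
scene pump top ((0.556328535079956, 0.018688872456550598), (0.14538314938545227, 0.23162029683589935), 21.696441650390625)
scene z155 ((0.5472785830497742, 0.029139496386051178), (0.020438363775610924, 0.17690761387348175), 19.914838790893555)
```

The picture shows the pump at top-view pixel (190,437), with the brass plug at about (208,430). The smaller white dish is at (117,466), world (0.436, 0.311), with a larger white one at (88,423). The coupling is at about (0.563, -0.045). I'm moving over it now.

>>> {"name": "carry_out", "arguments": {
  "deltas": [
    [-0.3, -0.28, -0.1, 0, 1],
    [-0.6, -0.55, -0.2, 0, 1],
    [-0.92, -0.845, -0.2, 0, 1],
    [-0.92, -0.845, -0.2, 0, 1]
  ]
}}

```text
clock: 1.5
position: [0.2789, 0.4339, 0.2842]
ee_rot: [0.149, 0.989, 0.0, 0.001]
ft_force: [0.2, 0.5, -0.1]
grip_width: 1.005
grasp_force: 0.0
```

>>> {"name": "carry_out", "arguments": {
  "deltas": [
    [-0.3, -0.28, 0, 0, 1],
    [-0.6, -0.55, 0, 0, 1],
    [-0.92, -0.845, 0, 0, 1],
    [-0.92, -0.845, 0, 0, 1]
  ]
}}

```text
clock: 2.0
position: [0.3733, 0.2731, 0.2837]
ee_rot: [0.149, 0.989, 0.0, 0.0]
ft_force: [0.1, 1.4, -0.1]
grip_width: 1.004
grasp_force: 0.0
```

>>> {"name": "carry_out", "arguments": {
  "deltas": [
    [-0.3, -0.28, 0, 0, 1],
    [-0.6, -0.55, 0, 0, 1],
    [-0.92, -0.845, 0, 0, 1],
    [-0.92, -0.845, 0, 0, 1]
  ]
}}

```text
clock: 2.5
position: [0.4685, 0.1124, 0.2835]
ee_rot: [0.148, 0.989, -0.0, 0.0]
ft_force: [0.5, 1.2, 0.0]
grip_width: 0.999
grasp_force: 0.0
```

>>> {"name": "carry_out", "arguments": {
  "deltas": [
    [-0.3, -0.28, 0, 0, 1],
    [-0.6, -0.55, 0, 0, 1],
    [-0.92, -0.845, 0, 0, 1],
    [-0.92, -0.845, 0, 0, 1],
    [-0.92, -0.845, 0, 0, 1]
  ]
}}

```text
clock: 3.12
position: [0.5628, -0.0437, 0.2828]
ee_rot: [0.144, 0.99, 0.0, -0.0]
ft_force: [0.4, 0.8, 0.5]
grip_width: 0.998
grasp_force: 0.0
```

```bash
cat >> h.py <<'E'
from scipy.spatial.transform import Rotation as Ro
def delta(target,o=None):
    o=o or manip.get_obs(); return Ro.from_quat(o["ee_rot"]).as_matrix().T@(np.array(target)-o["position"])/.15
E
python3 - <<'E'
from h import *
o=manip.get_obs(); print(o["joint_pos"].round(3),o["position"].round(4))
p=camera("wrist"); X=cloud(p); save(p,"w1")
print("cam",(-p["R"].T@p["t"]).round(3))
for q in("plug","sleeve"):
  for b in boxes_of(q,p)[:2]: print(q,np.round(b["position"],4),round(b["conf"],2))
for z0,z1 in((.165,.178),(.18,.194),(.195,.205)):
    m=(p["depth"]>0)&(X[...,2]>z0)&(X[...,2]<z1)&(np.hypot(X[...,0]-.563,X[...,1]+.045)<.03)
    P=X[m]
    if len(P): print(z0,len(P),cv2.minEnclosingCircle(P[:,:2].astype(np.float32)),np.median(P,0).round(4),P[:,2].max())
E
```

```text
[-0.52   0.196  0.6    1.609 -0.113  1.373  1.374] [ 0.5628 -0.0437  0.2828]
cam [ 0.49  -0.023  0.403]
plug [ 0.5595 -0.046   0.1897] 0.76
sleeve [ 0.5512 -0.0376  0.169 ] 0.6
0.165 898 ((0.5608159303665161, -0.04657226428389549), 0.015629086643457413) [ 0.554  -0.0428  0.1721] 0.1746698715613778
0.18 493 ((0.5608540177345276, -0.046542372554540634), 0.009874479845166206) [ 0.557  -0.0452  0.1914] 0.19395503251658947
0.195 224 ((0.5609052181243896, -0.04628059267997742), 0.005276343319565058) [ 0.5598 -0.0463  0.1989] 0.20113372363138238
```

View pics/w1.png

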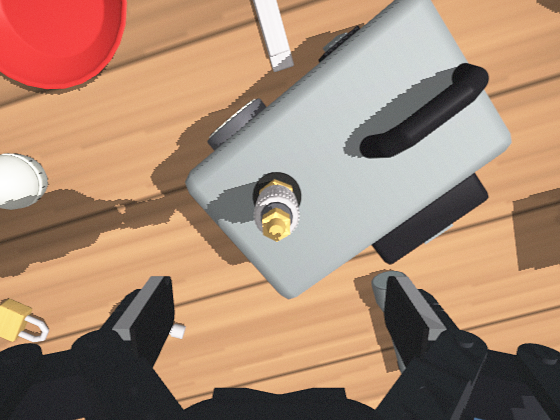

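The wrist view shows the coupling, with the plug in the sleeve at pixel (277,215). The rings at three heights agree on an axis at (0.561, -0.0465). I'm descending to pinch the sleeve.

>>> {"name": "carry_out", "arguments": {
  "deltas": [
    [0.007, -0.021, 0.1, 0, 1],
    [0.007, -0.021, 0.35, 0, 1],
    [0.007, -0.021, 0.6, 0, 1],
    [0.007, -0.021, 0.785, 0, 1],
    [0.007, -0.021, 0.785, 0, 0.2],
    [0.007, -0.021, 0.785, 0, -0.1],
    [0.007, -0.021, 0.785, 0, -0.1]
  ],
  "force": 40
}}

```text
clock: 4.15
position: [0.5613, -0.0484, 0.1668]
ee_rot: [0.145, 0.989, 0.0, 0.001]
ft_force: [-0.7, -0.4, -0.2]
grip_width: 0.454
grasp_force: 0.0
```

>>> {"name": "carry_out", "arguments": {
  "deltas": [
    [0, 0, 0, 0, -0.4],
    [0, 0, 0, 0, -0.6],
    [0, 0, 0, 0, -0.6],
    [0, 0, 0, 0, -0.6]
  ],
  "force": 40
}}

```text
clock: 4.65
position: [0.5621, -0.046, 0.1671]
ee_rot: [0.144, 0.99, 0.002, 0.001]
ft_force: [1.0, 7.0, 5.9]
grip_width: 0.336
grasp_force: 40.0
```

>>> {"name": "carry_out", "arguments": {
  "deltas": [
    [0, 0.008, -0.006, 0, -0.6],
    [0, 0.012, -0.012, 0, -0.6],
    [0, 0.012, -0.012, 0, -0.6]
  ]
}}

```text
clock: 5.03
position: [0.562, -0.0459, 0.1677]
ee_rot: [0.145, 0.989, 0.001, 0.001]
ft_force: [4.6, 3.3, -2.3]
grip_width: 0.333
grasp_force: 40.3
```

>>> {"name": "carry_out", "arguments": {
  "deltas": [
    [0, 0.005, 0.003, 0.3, -0.6],
    [0, 0.005, 0.003, 0.6, -0.6],
    [0, 0.005, 0.003, 0.8, -0.6],
    [0, 0.005, 0.003, 0.8, -0.6],
    [0, 0.005, 0.02, 0.8, -0.6],
    [0, 0.005, 0.033, 0.8, -0.6],
    [0, 0.005, 0.033, 0.8, -0.6]
  ]
}}

```text
clock: 5.9
position: [0.5619, -0.0462, 0.163]
ee_rot: [0.347, 0.938, 0.0, 0.001]
ft_force: [1.4, 1.4, 4.0]
grip_width: 0.333
grasp_force: 41.1
```

>>> {"name": "carry_out", "arguments": {
  "deltas": [
    [0, 0, 0, 0, -0.6],
    [0, 0, 0, 0, -0.6]
  ]
}}

```text
clock: 6.15
position: [0.5619, -0.0462, 0.1629]
ee_rot: [0.347, 0.938, 0.0, 0.001]
ft_force: [1.7, 1.3, 6.0]
grip_width: 0.332
grasp_force: 41.1
```

```bash
python3 - <<'E'
from h import *
o=manip.get_obs(); print({k:np.round(v,4) for k,v in o.items()})
for n in("scene","wrist"):
  p=camera(n); X=cloud(p)
  if n=="scene": cv2.imwrite("pics/s2.png",cv2.resize(p["img"][150:290,180:360][...,::-1],None,fx=4,fy=4))
  m=(p["depth"]>0)&(X[...,2]>.16)&(X[...,2]<.215)&(np.hypot(X[...,0]-.561,X[...,1]+.0465)<.006)
  print(n,np.sort(X[m][:,2])[-10:].round(4))
  m=(p["depth"]>0)&(X[...,2]>.15)&(X[...,2]<.18)&(abs(np.hypot(X[...,0]-.561,X[...,1]+.0465)-.013)<.0012)
  print(n,m.sum(),np.percentile(X[m][:,2],[10,50,90]).round(4) if m.sum() else 0)
E
```

```text
{'clock': np.float64(6.15), 'joint_pos': array([-0.545 ,  0.3016,  0.6477,  1.7709, -0.1993,  1.1339,  1.0269]), 'joint_velocities': array([ 0.0001,  0.0009,  0.0015, -0.0005,  0.0004, -0.0012, -0.0008]), 'tau': array([  0.7665, -44.6056,   7.8583, -32.2896,   0.479 ,   0.5401,
         0.1251]), 'position': array([ 0.5619, -0.0462,  0.1629]), 'ee_rot': array([3.474e-01, 9.377e-01, 3.000e-04, 6.000e-04]), 'ft_force': array([1.7092, 1.2719, 5.9885]), 'torque': array([ 0.2038, -0.4331, -0.135 ]), 'grasp_force': np.float64(41.1463), 'grip_width': np.float64(0.3317)}
scene [0.1761]
scene 9 [0.1589 0.1645 0.1676]
wrist [0.2021 0.2021 0.2021 0.2021 0.2021 0.2021 0.2021 0.2021 0.2023 0.2028]
wrist 1017 [0.1667 0.1676 0.1686]
```

The sleeve edge has gone down about 5 mm under roughly 8 N, so the notch is over the pin. I'm drawing the sleeve further back.

>>> {"name": "carry_out", "arguments": {
  "deltas": [
    [0, 0, 0.01, 0, -0.6],
    [0, 0, 0.017, 0, -0.6],
    [0, 0, 0.017, 0, -0.6]
  ]
}}

```text
clock: 6.62
position: [0.562, -0.0462, 0.1608]
ee_rot: [0.347, 0.938, 0.0, 0.001]
ft_force: [-0.3, 1.4, 10.3]
grip_width: 0.326
grasp_force: 41.8
```

```bash
cat >> h.py <<'E'
def look(name=None):
  p=camera("wrist"); X=cloud(p); r=np.hypot(X[...,0]-.561,X[...,1]+.0465); z=X[...,2]
  m=(p["depth"]>0)&(z>.16)&(z<.225)&(r<.006); print("plug top",np.sort(z[m])[-8:].round(4))
  m=(p["depth"]>0)&(z>.15)&(z<.18)&(abs(r-.013)<.0012)
  print("edge",m.sum(),np.percentile(z[m],[10,50,90]).round(4) if m.sum() else 0)
  if name: save(p,name)
E
python3 -c "
from h import *
look('w2')"
```

```text
plug top [0.2052 0.2053 0.2053 0.2054 0.2054 0.2054 0.2055 0.206 ]
edge 982 [0.1648 0.1655 0.1665]
```

>>> {"name": "carry_out", "arguments": {
  "deltas": [
    [0, 0, 0.004, 0, -0.6],
    [0, 0, 0.004, 0, -0.6]
  ]
}}

```text
clock: 6.92
position: [0.562, -0.0462, 0.1604]
ee_rot: [0.347, 0.938, 0.0, 0.001]
ft_force: [-1.0, 1.7, 11.6]
grip_width: 0.332
grasp_force: 41.9
```

```bash
python3 -c "
from h import *
look('w3')"
```

```text
plug top [0.2052 0.2052 0.2053 0.2053 0.2053 0.2054 0.2054 0.2056]
edge 993 [0.1643 0.1651 0.1661]
```

View pics/w3.png

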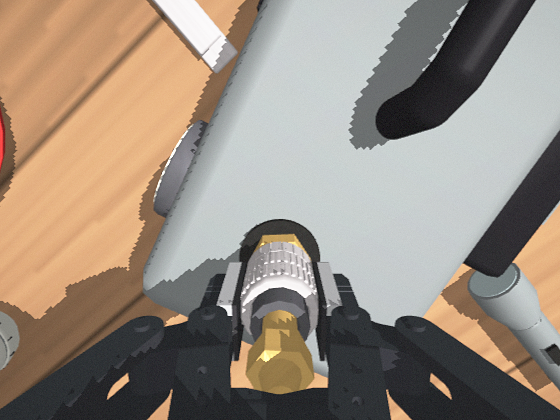

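The plug has jumped up: its hexagon stands well clear of the nose at about pixel (280,340), and the sleeve is down. I'm letting go of the sleeve and rising to look.

>>> {"name": "carry_out", "arguments": {
  "deltas": [
    [0, 0, -0.008, 0, -0.6],
    [0, 0, -0.016, 0, -0.6],
    [0, 0, -0.016, 0, 0.3],
    [0, 0, -0.016, 0, 0.3],
    [0, 0, -0.016, 0, 0.3],
    [0, 0, -0.1, 0, 0.3],
    [0, 0, -0.3, 0, 0.5],
    [0, 0, -0.6, 0, 0.5],
    [0, 0, -0.75, 0, 0.5],
    [0, 0, -0.75, 0, 0.5]
  ]
}}

```text
clock: 8.22
position: [0.5622, -0.0463, 0.2742]
ee_rot: [0.348, 0.937, 0.001, 0.002]
ft_force: [-0.4, 0.6, -0.1]
grip_width: 0.748
grasp_force: 0.0
```

```bash
python3 - <<'E'
from h import *
p=camera("wrist"); X=cloud(p); z=X[...,2]; r=np.hypot(X[...,0]-.561,X[...,1]+.0465)
for z0,z1,rr in((.16,.172,.018),(.172,.177,.013),(.183,.19,.013),(.194,.202,.013),(.202,.212,.01)):
  m=(p["depth"]>0)&(z>z0)&(z<z1)&(r<rr); P=X[m]
  if len(P): print(z0,len(P),cv2.minEnclosingCircle(P[:,:2].astype(np.float32)),P[:,2].max().round(4),np.median(P[:,2]).round(4))
# hexagon yaw: top face annulus
m=(p["depth"]>0)&(z>.1965)&(z<.2005)&(r<.012)
H=cv2.convexHull(P0:=X[m][:,:2].astype(np.float32))[:,0]; c=np.array([.561,-.0465])
a=np.radians(np.arange(0,60,3)); 
for t in a:
  n=np.stack([np.cos(t+np.arange(6)*np.pi/3),np.sin(t+np.arange(6)*np.pi/3)]); print(int(np.degrees(t)+.5),((H)@n).max(0).reshape(2,3).sum(0).round(4))
f,cx,cy=K(p); q=p["R"]@[.561,-.0465,.19]+p["t"]; u,v=int(cx+f*q[0]/q[2]),int(cy+f*q[1]/q[2])
cv2.imwrite("pics/w4.png",cv2.resize(p["img"][max(v-50,0):v+50,u-65:u+65][...,::-1],None,fx=5,fy=5,interpolation=2))
print(u,v,manip.get_obs()["position"].round(4))
E
```

```text
0.16 761 ((0.5607479214668274, -0.04648289456963539), 0.015696613118052483) 0.172 0.167
0.172 268 ((0.5607231259346008, -0.046225856989622116), 0.01040350366383791) 0.1768 0.1733
0.183 55 ((0.5605744123458862, -0.046491533517837524), 0.009747755713760853) 0.1899 0.188
0.194 520 ((0.560822606086731, -0.04663810133934021), 0.009751236997544765) 0.202 0.1965
0.202 206 ((0.5606703758239746, -0.04661095142364502), 0.0046783327125012875) 0.2062 0.204
0 [0.018  0.0179 0.018 ]
3 [0.0178 0.0177 0.0178]
6 [0.0175 0.0176 0.0175]
9 [0.0172 0.0173 0.0173]
12 [0.0168 0.017  0.0172]
15 [0.017  0.0168 0.017 ]
18 [0.0172 0.017  0.0169]
21 [0.0175 0.0172 0.0171]
24 [0.0177 0.0174 0.0174]
27 [0.0179 0.0176 0.0176]
30 [0.018  0.0177 0.0178]
33 [0.0182 0.0178 0.0179]
36 [0.0183 0.0179 0.0181]
39 [0.0183 0.0181 0.0183]
42 [0.0183 0.0182 0.0184]
45 [0.0182 0.0182 0.0185]
48 [0.0181 0.0182 0.0185]
51 [0.018  0.0182 0.0185]
54 [0.018  0.0182 0.0184]
57 [0.018  0.0181 0.0182]
278 229 [ 0.5616 -0.0461  0.2726]
```

View pics/w4.png

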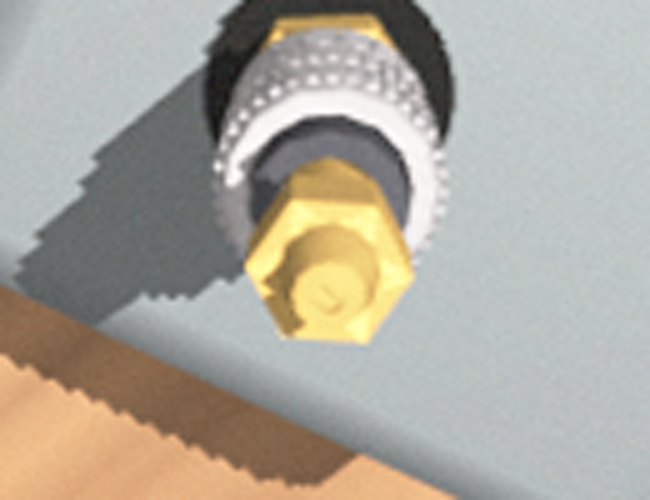

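The plug stands free at crop pixel (330,270), with the sleeve held back and the hexagon's flats facing 15, 75 and 135°. I'm turning the tool to 75° and gripping the hexagon.

>>> {"name": "carry_out", "arguments": {
  "deltas": [
    [0.004, -0.006, 0.1, -0.3, 0.5],
    [0.004, -0.006, 0.2, -0.6, 0.3],
    [0.004, -0.006, 0.3, -0.86, 0],
    [0.004, -0.006, 0.4, -0.86, -0.2],
    [0.004, -0.006, 0.497, -0.86, -0.2],
    [0.004, -0.006, 0.497, -0.86, -0.4],
    [0.004, -0.006, 0.497, -0.86, -0.4]
  ],
  "force": 30
}}

```text
clock: 9.15
position: [0.5606, -0.0464, 0.1976]
ee_rot: [0.13, 0.991, 0.0, 0.0]
ft_force: [0.1, 0.2, -0.4]
grip_width: 0.3
grasp_force: 0.0
```

>>> {"name": "carry_out", "arguments": {
  "deltas": [
    [0, 0, 0, 0, -0.6],
    [0, 0, 0, 0, -0.8],
    [0, 0, 0, 0, -0.8],
    [0, 0, 0, 0, -0.8]
  ],
  "force": 30
}}

```text
clock: 9.65
position: [0.5607, -0.0463, 0.1976]
ee_rot: [0.13, 0.992, 0.0, 0.0]
ft_force: [1.3, 0.4, 4.3]
grip_width: 0.191
grasp_force: 29.4
```

>>> {"name": "carry_out", "arguments": {
  "deltas": [
    [0, 0, -0.01, 0, -0.8],
    [0, 0, -0.025, 0, -0.8],
    [0, 0, -0.05, 0, -0.8],
    [0, 0, -0.08, 0, -0.8],
    [0, 0, -0.11, 0, -0.8],
    [0, 0, -0.15, 0, -0.8],
    [0, 0, -0.2, 0, -0.8],
    [0, 0, -0.3, 0, -0.8],
    [0, 0, -0.45, 0, -0.8],
    [0, 0, -0.6, 0, -0.8],
    [0, 0, -0.6, 0, -0.8]
  ]
}}

```text
clock: 11.02
position: [0.5613, -0.0465, 0.2895]
ee_rot: [0.13, 0.992, 0.0, 0.002]
ft_force: [-0.1, -0.0, -0.6]
grip_width: 0.189
grasp_force: 29.6
```

```bash
python3 - <<'E'
from h import *
o=manip.get_obs(); print(o["position"].round(4),o["joint_pos"].round(2),o["grip_width"].round(3))
print((delta([.436,.311,.26])).round(3))
p=camera("wrist"); X=cloud(p); save(p,"w5"); z=X[...,2]; r=np.hypot(X[...,0]-.561,X[...,1]+.0465)
m=(p["depth"]>0)&(z>.15)&(z<.18)&(abs(r-.013)<.0012); print("edge",np.percentile(z[m],[10,50,90]).round(4))
for b in outline_of("plug",p)[:2]:
  P=X[b["region"]&(p["depth"]>0)]; print(b["conf"],P.min(0).round(3),P.max(0).round(3))
E
```

```text
Traceback (most recent call last):
AttributeError: 'float' object has no attribute 'round'
```

```bash
python3 - <<'E'
from h import *
o=manip.get_obs(); print(o["position"].round(4),o["joint_pos"].round(2))
print((delta([.436,.311,.26])).round(3))
p=camera("wrist"); X=cloud(p); save(p,"w5"); z=X[...,2]; r=np.hypot(X[...,0]-.561,X[...,1]+.0465)
m=(p["depth"]>0)&(z>.15)&(z<.18)&(abs(r-.013)<.0012); print("edge",np.percentile(z[m],[10,50,90]).round(4))
for b in outline_of("plug",p)[:2]:
  P=X[b["region"]&(p["depth"]>0)]; print(b["conf"],P.min(0).round(3),P.max(0).round(3))
E
```

```text
[ 0.5613 -0.0465  0.2895] [-0.54  0.19  0.62  1.61 -0.11  1.38  1.41]
[1.421 2.088 0.195]
edge [0.1713 0.1723 0.1731]
0.81 [ 0.551 -0.117 -0.002] [ 0.769 -0.038  0.298]
```

View pics/w5.png

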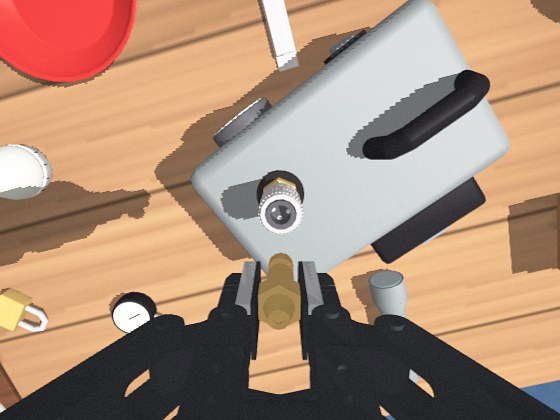

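The plug is out and held at pixel (280,295). The sleeve's edge is back at 0.172, so it has snapped forward and the bore is empty. I'm carrying the plug to the dish.

>>> {"name": "carry_out", "arguments": {
  "deltas": [
    [0.1, 0.15, 0, 0, -0.8],
    [0.22, 0.32, 0, 0, -0.8],
    [0.35, 0.51, 0, 0, -0.8],
    [0.474, 0.696, 0, 0, -0.8]
  ]
}}

```text
clock: 11.62
position: [0.5176, 0.0739, 0.2863]
ee_rot: [0.13, 0.992, -0.0, -0.001]
ft_force: [0.4, -0.3, -0.7]
grip_width: 0.187
grasp_force: 29.6
```

>>> {"name": "carry_out", "arguments": {
  "deltas": [
    [0.12, 0.17, 0, 0, -0.8],
    [0.24, 0.35, 0, 0, -0.8],
    [0.36, 0.52, 0, 0, -0.8],
    [0.474, 0.696, 0, 0, -0.8]
  ]
}}

```text
clock: 12.12
position: [0.4759, 0.1928, 0.2863]
ee_rot: [0.13, 0.992, -0.0, -0.001]
ft_force: [0.6, -0.3, -1.4]
grip_width: 0.188
grasp_force: 29.6
```

>>> {"name": "carry_out", "arguments": {
  "deltas": [
    [0.12, 0.17, 0, 0, -0.8],
    [0.24, 0.35, 0, 0, -0.8],
    [0.36, 0.52, 0, 0, -0.8],
    [0.44, 0.65, 0, 0, -0.8],
    [0.474, 0.696, 0, 0, -0.8],
    [0.474, 0.696, 0, 0, -0.8],
    [0.474, 0.696, 0, 0, -0.8]
  ]
}}

```text
clock: 13.0
position: [0.4355, 0.3101, 0.2871]
ee_rot: [0.131, 0.991, -0.0, 0.0]
ft_force: [-0.4, -0.6, -0.9]
grip_width: 0.189
grasp_force: 29.6
```

```bash
python3 - <<'E'
from h import *
p=camera("wrist"); X=cloud(p); save(p,"w6"); z=X[...,2]
for b in outline_of("dish",p)[:3]:
  m=b["region"]&(p["depth"]>0); P=X[m]; r=P[P[:,2]>.018]; r=r[r[:,2]<.03]
  if len(r)>5: print(round(b["conf"],2),cv2.minEnclosingCircle(r[:,:2].astype(np.float32)),np.median(p["img"][m],0))
print(manip.get_obs()["position"].round(4), delta([.436,.311,.09]).round(3))
r=np.linalg.norm(X-manip.get_obs()["position"],axis=-1); b=p["img"].astype(int)
m=(p["depth"]>0)&(r<.06)&(b[...,0]-b[...,2]>50); print("plug z",np.percentile(z[m],[0,1,5,95]).round(4), m.sum())
E
```

```text
0.9 ((0.609246015548706, 0.43694785237312317), 0.07982727140188217) [238. 237. 231.]
0.67 ((0.2676289975643158, 0.3251444101333618), 0.060808222740888596) [ 62. 163. 160.]
0.66 ((0.31986871361732483, 0.15123072266578674), 0.06203785911202431) [ 59. 141.  75.]
[0.4354 0.3103 0.2873] [-0.003  0.006  1.315]
plug z [0.2452 0.2482 0.2523 0.2939] 1849
```

>>> {"name": "carry_out", "arguments": {
  "deltas": [
    [0, 0.005, 0.2, 0, -0.8],
    [0, 0.005, 0.5, 0, -0.8],
    [0, 0.005, 0.8, 0, -0.8],
    [0, 0.005, 1, 0, -0.8],
    [0, 0.005, 1, 0, -0.8]
  ]
}}

```text
clock: 13.72
position: [0.4343, 0.3106, 0.1355]
ee_rot: [0.13, 0.991, -0.002, -0.001]
ft_force: [0.9, -0.4, -0.0]
grip_width: 0.187
grasp_force: 29.6
```

>>> {"name": "carry_out", "arguments": {
  "deltas": [
    [0, 0, 0.15, 0, -0.8],
    [0, 0, 0.3, 0, -0.8],
    [0, 0, 0.43, 0, -0.8],
    [0, 0, 0.52, 0, -0.8],
    [0, 0, 0.555, 0, -0.8],
    [0, 0, 0.555, 0, -0.8]
  ]
}}

```text
clock: 14.48
position: [0.4354, 0.3121, 0.0545]
ee_rot: [0.13, 0.992, 0.0, 0.0]
ft_force: [-0.3, -0.4, -0.3]
grip_width: 0.187
grasp_force: 29.6
```

>>> {"name": "carry_out", "arguments": {
  "deltas": [
    [0, 0, 0.01, 0, -0.8],
    [0, 0, 0.02, 0, -0.8],
    [0, 0, 0.027, 0, -0.8],
    [0, 0, 0.027, 0, -0.8]
  ]
}}

```text
clock: 14.98
position: [0.4351, 0.312, 0.0499]
ee_rot: [0.13, 0.992, 0.0, -0.0]
ft_force: [-0.2, -0.6, -0.3]
grip_width: 0.188
grasp_force: 29.6
```

>>> {"name": "carry_out", "arguments": {
  "deltas": [
    [0, 0, 0.006, 0, -0.8],
    [0, 0, 0.012, 0, -0.8],
    [0, 0, 0.012, 0, -0.8]
  ]
}}

```text
clock: 15.35
position: [0.4355, 0.3121, 0.0487]
ee_rot: [0.13, 0.992, 0.0, 0.0]
ft_force: [-1.5, -0.5, 5.9]
grip_width: 0.187
grasp_force: 30.3
```

>>> {"name": "carry_out", "arguments": {
  "deltas": [
    [0, 0, -0.006, 0, -0.8],
    [0, 0, -0.006, 0, -0.5],
    [0, 0, -0.006, 0, -0.4],
    [0, 0, -0.006, 0, -0.2],
    [0, 0, -0.006, 0, -0.2],
    [0, 0, -0.006, 0, -0.2],
    [0, 0, -0.1, 0, -0.2],
    [0, 0, -0.3, 0, -0.2],
    [0, 0, -0.6, 0, -0.2],
    [0, 0, -0.9, 0, -0.2],
    [0, 0, -0.9, 0, -0.2]
  ],
  "force": 20
}}

```text
clock: 16.73
position: [0.4368, 0.3131, 0.1878]
ee_rot: [0.13, 0.992, 0.003, 0.002]
ft_force: [0.1, -0.1, -1.1]
grip_width: 0.4
grasp_force: 0.0
```

```bash
python3 - <<'E'
from h import *
p=camera("wrist"); s=camera("scene")
X=cloud(s); m=(s["depth"]>0)&(np.hypot(X[...,0]-.561,X[...,1]+.0465)<.02)&(X[...,2]>.13); print("coupling top",X[m][:,2].max().round(4))
cv2.imwrite("pics/w7.png",np.hstack([cv2.resize(p["img"],(400,300)),cv2.resize(s["img"],(400,300))])[...,::-1])
E
```

```text
coupling top 0.1761
```

View pics/w7.png

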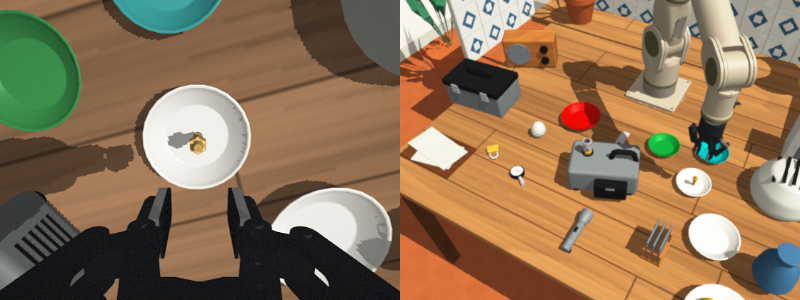

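The plug is standing upright in the small white dish at pixel (198,143), the gripper is clear, and nothing else has moved.

```bash
python3 -c "
from h import *
print(ticket.hand_in())"
```

```text
the job is handed in; nothing more can be done
None
```

The plug is out of the coupling and standing upright in the small white dish, the sleeve has snapped forward, and I handed the job in at about 17 s of the 67 s allowed; no verdict came back.

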